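# Park a roller at the top of its gutter

### The job

With the fingertips only, push the steel roller up the sloped gutter and over the low ridge near the top, so that it rests by itself against the end stop and does not roll back. Then push the swing bar fully across the gutter behind it, and leave both so. Do not grip or lift the roller, and leave the loose things round about where they are.

Things in the scene. Friction and masses are not known exactly. Their poses are not given: they have to be found in the camera images.
- gutter: Fixed aluminium gutter on a plywood foot, 270 mm long, 64 mm wide inside, rising 0.14 rad. Origin: on the floor's upper face, centre line, low end (34 mm above the counter). x uphill along the floor, y across, z square to the floor. Side walls 4 mm thick, 12 mm above the floor; lip at the low end, x = 0 to 4 mm, 10 mm high. Foot 290 x 110 x 12 mm, ends 10 mm past the low end.
- stop_face (a point): Middle of the face of the steel end stop that closes the top of the gutter: x = 264, y = 0, z = 24 mm in the gutter's frame. The stop is 38 mm high above the floor.
- ridge (a point): Crest of the rounded steel ridge across the gutter's floor, 3 mm high: x = 225.5, y = 0, z = 3 mm in the gutter's frame. Past it the roller stays in the seat between ridge and end stop.
- roller: Solid steel roller, 48 mm diameter, 60 mm long, 0.2 to 0.45 kg, oiled, lying crosswise in the gutter, 2 mm play at each end. Origin: its centre; y is its axis (x, z turn as it rolls). Starts against the lip: centre 23.5 mm up the gutter, 24 mm above the floor; seated, 238.5 to 240 mm up. Let go below the ridge it rolls back down; a few N push it over the ridge.
- swing_bar (a joint): Angle (rad) of the flat steel bar pivoted beside the gutter on its -y side, about the gutter's z. 0: points downhill along the gutter; negative: swung outward, away from it (-0.45 to 0 at the start, limit -0.6); 1.57: fully closed against its limit, across the gutter towards +y, just behind the seated roller. Slight friction (0.06 N m); stays where it is left.
- bar_pivot (a point): On the swing bar's pivot axis at half the bar's height: x = 208, y = -48, z = 27 mm in the gutter's frame. Pivot 18 mm in diameter, its head 43 mm above the level of the floor.
- bar_tip (a point): Free end of the swing bar, at half its height, 88 mm from the pivot axis. The bar is 8 mm thick and stands from 16 to 38 mm above the level of the gutter's floor, so it passes over the side walls.
- knob: Bystander: turned brass knob, 35 mm across, 37 mm high, standing on the counter beside the foot, on the gutter's +y side. Origin: centre of its underside.
- nut: Bystander: big steel hexagon nut, 35 mm across, 16 mm high, on the counter beside the foot, on the gutter's +y side. Origin: centre of its underside.
- hinge_pin: Bystander: steel hinge pin, 55 mm long, 12 mm thick, lying on the counter beside the foot, on the gutter's -y side. Origin: centre of its underside.
- clamp: Bystander: orange spring clamp, 100 x 55 x 16 mm, lying flat on the counter to the right. Origin: centre of its underside.
There are look-alikes about, which are no part of the job. There is more than one size of the roller; the job needs the smaller.

How it is judged:
On the way, in this order (a step that is already met when the one before it is completed fails the run):
1. the roller rests by itself in the seat at the end stop, with the swing bar not yet closed (x of roller in the frame of gutter above 0.235 m and z of roller in the frame of gutter between 0.02 and 0.027 m and y of roller in the frame of gutter between -0.006 and 0.006 m and linear speed of roller below 0.02 m/s and contact force between the fingers and roller below 0.2 N and value of joint swing_bar below 0.9 rad), for 0.3 s.
2. the swing bar is fully across the gutter behind the roller (value of joint swing_bar above 1.45 rad), for 0.2 s.
At the end, for the whole second after the job is handed in: The roller rests in the seat (its centre more than 235 mm up the gutter, 20 to 27 mm above the floor and within 6 mm of the centre line, slower than 0.02 m/s) and the swing bar stands across the gutter behind it (joint above 1.45 rad) (x of roller in the frame of gutter above 0.235 m and z of roller in the frame of gutter between 0.02 and 0.027 m and y of roller in the frame of gutter between -0.006 and 0.006 m and linear speed of roller below 0.02 m/s and value of joint swing_bar above 1.45 rad and velocity of joint swing_bar between -0.05 and 0.05 rad/s); the robot touches nothing.
It fails at once if the roller is lifted out of the gutter or off its floor (more than 10 mm) (z of roller in the frame of gutter above 0.034 m).
It fails at once if a loose bystander is displaced by more than 20 mm (distance of any of knob, nut, hinge_pin, clamp from where it was at the start of the episode above 0.02 m).
It also fails if it takes over 54 s, if anything falls off the work surface, if the arm or the gripper's body presses on something with over 40 N, if the wrist force passes 120 N, or if a joint passes its speed limit or range.

### The arm

A 7-joint arm with a two-finger parallel gripper is mounted at the origin on the work surface; the furniture and walls round the work are solid. World frame = base frame: x ahead of the robot, y to its left, z up, the work surface at z = 0. Lengths are in m, angles in rad, forces in N, time in s.
With the tool pointing down it reaches from about 0.425 to 0.95 m from the base axis. Payload 4.7 kg.
Tool frame: the origin (TCP) lies on the centre line of the jaws, within the pads' length; the fingertips stand robot.nose_length ahead of it and the grasp point (between the pads) lies 8 mm behind it (robot.nose_length is the distance from the TCP to the fingertips, in m); z points along the fingers, y is the line along which they close (so a half turn about z gives the same grasp; the last joint's range is limited). The gripper opens to 85 mm and grips with 20 to 120 N. Pads are 22 mm wide; open, the fingers measure 114 mm over their backs; the gripper's body (76 mm by 85 mm) begins 54 mm behind the grasp point. The pads swing forward as they close: fully open they stand 13 mm farther back than shut.
Start: joints at [-1.311, 0.469, -0.049, 1.532, 0.024, 1.141, -0.082], TCP at [0.192, 0.647, 0.209] pointing down, gripper open.
Joint ranges: [-2.59, 2.59], [-0.33, 1.99], [-1.39, 1.29], [0.1, 2.45], [-1.04, 4.18], [0.21, 1.99], [-2.66, 2.66]. Speed limits (rad/s): [2.57, 2.57, 3.14, 3.14, 3.14, 3.14, 3.14].

### API

Orientations are given as [roll, pitch, yaw] about the fixed x, y, z axes, in that order (R = Rz(yaw) Ry(pitch) Rx(roll)).
In Python, from plant import robot gives the robot as it stands. Calls block until the motion is done:
- robot.goto(position, orientation): joint-space move of the TCP to a pose.
- robot.move_straight(position, vel=0.15, attitude=None, contact_N=None): straight line of the TCP; attitude=None keeps the orientation; vel is the mean speed in m/s. With contact_N (N) it stops when the force on the tool has changed by that much, and returns True; else False.
- robot.move_joints(angles): joint-space move.
- robot.grip(opening, strength=None): opening from 0.0 (shut) to 1.0 (fully open); strength is the grip in N (None keeps the last); returns when the fingers have stopped.
- robot.sleep(seconds).
- robot.inverse_kinematics(position, orientation): joint angles nearest the present ones, or None.
- robot.sense(): the state.
- robot.grab_frame(name): name is "scene" or "top" or "wrist"; returns a dict with "image" (420x560x3 uint8, red, green, blue), "range_z" (420x560 float32, m along the optical axis (not along the pixel's ray), 0 where there is no reading), "fx", "fy", "cx", "cy" (pixels), "R" (3x3) and "t" (3): a world point X has camera coordinates R X + t. Camera axes: x right, y down, z forward; pixel columns grow to the right and rows downward; lengths in m; the calibration is good to about 2 mm. A picture is of the moment at which its call begins.
A pose or a line that the arm cannot do raises robot.IKError and nothing moves.
- robot.close_job(): hands the job in; it is judged then, once.
The state is a dict: "t": time; "joint_pos": joint angles; "joint_velocities": joint speeds; "effort": joint torques, N m; "tcp_pos": TCP position; "tcp_rot": TCP orientation; "wrist_force": force on the tool from outside, world axes, zero at the start; "torque": the same for the moment, N m; "opening": opening from 0.0 (shut) to 1.0 (fully open); "gripper_force": force on a finger pad.
Only numpy, scipy, OpenCV 4.12 (cv2) and the standard library are available. Lean on these libraries where they do the work, as an engineer would, in place of code of your own. Each camera call takes 0.05 s, during which the arm holds its last target. There are 200 camera calls.

## Working session

There is one attempt and no reset: what is moved stays moved. The work goes in short steps, each a Python script; the robot and the scene stay as the last script left them, time stands still between calls to the robot, and variables do not carry over. Pictures are saved under pics/ and viewed, at most 10 in all, crops included, and the job is handed in when it is done.

```bash
mkdir -p pics; ls; python3 - <<'E'
from plant import robot
import cv2,numpy as np,pickle
for n in("scene","top"):
    f=robot.grab_frame(n); cv2.imwrite(f"pics/{n}0.png",cv2.cvtColor(f["image"],cv2.COLOR_RGB2BGR))
    pickle.dump(f,open(n+"0.pkl","wb")); print(n,f["fx"],f["cx"],f["cy"],(-f["R"].T@f["t"]).round(3),f["R"].round(2).tolist())
s=robot.sense();print(s["t"],s["tcp_pos"],s["tcp_rot"],s["opening"],robot.nose_length)
E
```

```text
pics
scene 450.9264420041886 279.2196946922318 209.8359365811705 [-0.387  0.787  0.653] [[-0.59, -0.81, -0.0], [-0.36, 0.27, -0.89], [0.72, -0.53, -0.45]]
top 537.0961685025549 282.81089875883686 213.8052907458443 [0.249 0.145 1.299] [[-0.0, -1.0, 0.0], [-0.98, 0.0, -0.2], [0.2, -0.0, -0.98]]
0.1 [0.19207407 0.64651252 0.20846465] [-3.13983087e+00  3.12120633e-05  2.85279616e+00] 1.0037666688807918 0.011
```

View pics/top0.png

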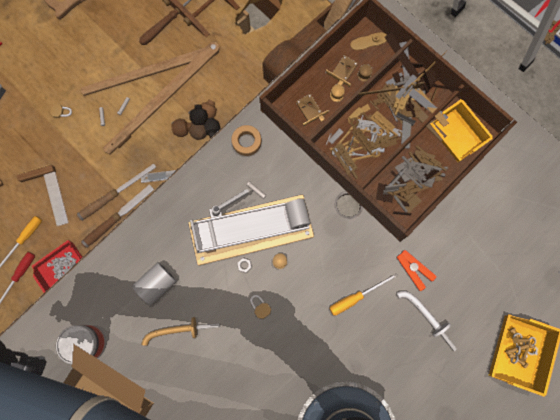

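View pics/scene0.png

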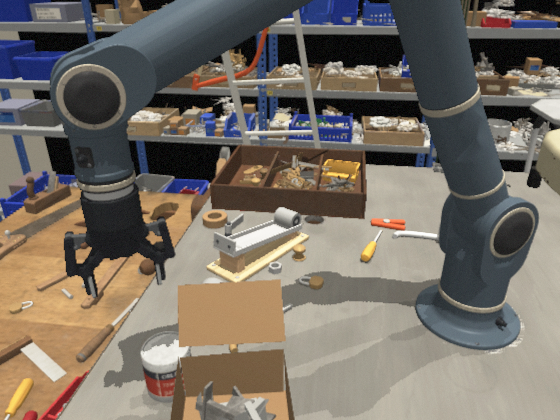

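Top view: the gutter lies at about (250,228). Its low end is on the right, and the end stop is on the left at (200,235). The bar pivot is at (215,210) with the bar swung outward to about (250,192). The nut is at (244,265), the knob at (279,261) and the clamp at (415,270).

There are two roller candidates: the one at (298,212) lying in the gutter and the loose, bigger one at (155,282). I take the one in the gutter, because it is smaller and rests against the lip. I'll confirm that in a crop.

```bash
python3 - <<'E'
import cv2,numpy as np,pickle
f=pickle.load(open("top0.pkl","rb"))
im=cv2.cvtColor(f["image"],cv2.COLOR_RGB2BGR)[170:310,130:330]
cv2.imwrite("pics/crop1.png",cv2.resize(im,None,fx=4,fy=4,interpolation=cv2.INTER_CUBIC))
d=f["range_z"];v,u=np.indices(d.shape)
P=np.stack([(u-f["cx"])/f["fx"]*d,(v-f["cy"])/f["fy"]*d,d],-1)
W=(P-f["t"])@f["R"]
np.save("W.npy",W)
for (a,b) in [(298,212),(285,220),(250,226),(220,234),(200,235),(215,210),(240,197),(257,190),(244,265),(279,261),(155,282),(197,262),(312,238)]:
    print((a,b),W[b,a].round(4))
E
```

```text
(298, 212) [0.4985 0.1066 0.0883]
(285, 220) [0.4891 0.1363 0.0402]
(250, 226) [0.4732 0.2191 0.0493]
(220, 234) [0.4521 0.2881 0.0625]
(200, 235) [0.4491 0.3339 0.0676]
(215, 210) [0.5005 0.2957 0.1043]
(240, 197) [0.5363 0.2411 0.0807]
(257, 190) [0.5707 0.2049 0.0095]
(244, 265) [ 0.3865  0.236  -0.0032]
(279, 261) [0.3912 0.1508 0.0389]
(155, 282) [0.3413 0.4346 0.0634]
(197, 262) [0.3928 0.3483 0.0092]
(312, 238) [0.4515 0.0702 0.0013]
```

View pics/crop1.png

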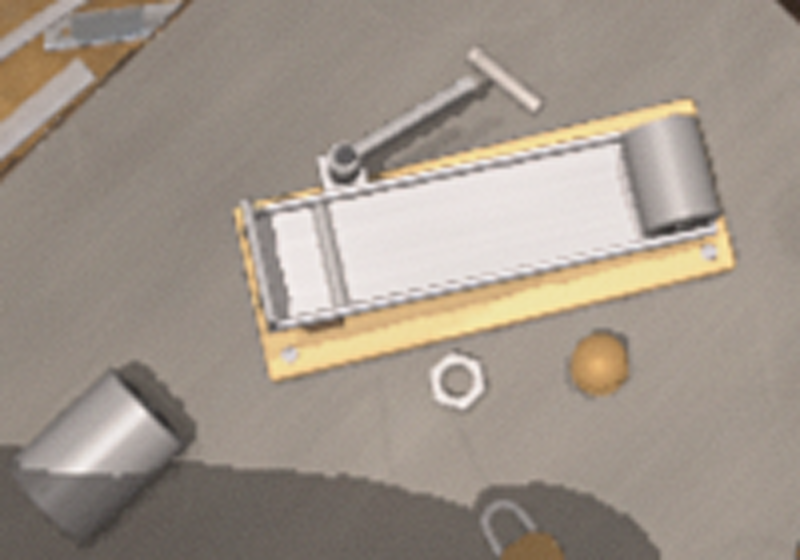

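The crop confirms it. The roller in the gutter at crop (672,172) is the small one, lying at the lip. The loose one at crop (100,455) is larger. The bar points outward, with its pivot at crop (343,158) and its tip at crop (488,83). The hinge pin is past the tip at crop (505,80). Next I'll fit the gutter pose from these landmarks and check it against depth.

```bash
cat > h.py <<'E'
import numpy as np,pickle,cv2
from scipy.spatial.transform import Rotation as Ro
from scipy.optimize import least_squares
def frame(p,pitch=0.14):
    return Ro.from_euler('ZY',[p[2],-pitch]).as_matrix(), np.array([p[0],p[1],0.034])
def g2w(p,X):
    R,o=frame(p); return np.asarray(X,float)@R.T+o
def w2g(p,X):
    R,o=frame(p); return (np.asarray(X,float)-o)@R
def foot(p,X):
    return np.asarray(X,float)@Ro.from_euler('Z',p[2]).as_matrix().T+np.array([p[0],p[1],0])
def proj(f,X):
    c=X@f["R"].T+f["t"]; return c[:,:2]/c[:,2:]*[f["fx"],f["fy"]]+[f["cx"],f["cy"]]
E
python3 - <<'E'
from h import *
f=pickle.load(open("top0.pkl","rb"));W=np.load("W.npy")
px=np.array([(343,156),(322,195),(342,303),(688,100),(735,265),(272,380)])/4+[130,170]
def r(p):
    X=np.vstack([g2w(p,[(.208,-.048,.043),(.2255,-.032,.003),(.2255,.032,.003)]),foot(p,[(-.01,-.055,.012),(-.01,.055,.012),(.28,.055,.012)])])
    return (proj(f,X)-px).ravel()
s=least_squares(r,[.49,.09,1.8]);p=s.x
print(p.round(4),s.fun.reshape(-1,2).round(1).tolist()); np.save("p.npy",p)
G=w2g(p,W[170:280,180:330].reshape(-1,3))
m=(G[:,0]>.06)&(G[:,0]<.2)&(abs(G[:,1])<.025);print("floor z",np.median(G[m,2]), np.polyfit(G[m,0],G[m,2],1))
m=(abs(G[:,1])<.025)&(G[:,0]<.06)&(G[:,2]>.044);print("roller top x",np.median(G[m,0]),G[m,2].max(),np.median(G[m,1]))
m=(G[:,0]>.25)&(G[:,2]>.03);print("stop",np.percentile(G[m],[2,50,98],axis=0).round(4).tolist())
m=(G[:,1]<-.045)&(G[:,1]>-.12)&(G[:,2]>.03)&(G[:,2]<.05)&(G[:,0]>.1);print("bar",np.percentile(G[m],[2,50,98],axis=0).round(4).tolist())
B=G[m&(G[:,0]<.195)];k=np.polyfit(B[:,0],B[:,1],1);print("bar angle",-np.arctan(-k[0]) ,k, len(B))
E
```

```text
[0.5044 0.0879 1.804 ] [[0.2, -1.0], [-0.8, 1.4], [-0.0, 0.8], [1.2, -1.3], [0.4, 0.3], [-1.0, -0.4]]
floor z -1.0803929000249124e-05 [-9.04676548e-04  8.31585772e-05]
roller top x 0.02539022357169498 0.05374469496074005 0.0006922831246279335
stop [[0.2656, -0.0327, 0.0336], [0.2709, 0.0332, 0.0409], [0.2899, 0.2356, 1.2371]]
bar [[0.1296, -0.0784, 0.0312], [0.1727, -0.0607, 0.0378], [0.2156, -0.0464, 0.0438]]
bar angle 0.34399296255102263 [ 0.35823586 -0.12278003] 117
```

```bash
cat >> h.py <<'E'
from plant import robot
p=np.load("p.npy")
Rg,_=frame(p)
def ori(s): 
    return Ro.from_matrix(np.c_[-s*Rg[:,0],s*Rg[:,1],-Rg[:,2]]).as_euler('xyz')
def T(x,y,ztip): return g2w(p,(x,y,ztip+robot.nose_length))  # mm-free: metres, gutter frame
def st():
    s=robot.sense(); print(round(s["t"],2),(w2g(p,s["tcp_pos"])-[0,0,robot.nose_length]).round(4),s["wrist_force"].round(1) if hasattr(s["wrist_force"],"round") else s["wrist_force"])
def shot(n,name,box=None,k=1):
    f=robot.grab_frame(n);im=cv2.cvtColor(f["image"],cv2.COLOR_RGB2BGR)
    if box: im=im[box[1]:box[3],box[0]:box[2]]
    cv2.imwrite(f"pics/{name}.png",cv2.resize(im,None,fx=k,fy=k,interpolation=cv2.INTER_CUBIC)); return f
E
python3 - <<'E'
from h import *
robot.grip(0.0)
for s in(1,-1):
    o=ori(s)
    for x,z in((-.022,.1),(-.022,.016),(.21,.016)):
        q=robot.inverse_kinematics(T(x,0,z),o); print(s,None if q is None else np.round(q,2))
print(robot.nose_length,robot.sense()["opening"])
E
```

```text
1 [-0.92  0.51  1.12  2.01 -0.68  1.07 -2.37]
1 [-0.9   0.69  1.11  2.08 -0.92  1.01 -2.17]
1 [ 0.29  0.69 -1.18  1.96  0.66  0.91  2.19]
-1 [-0.52  0.33  0.52  1.99 -0.37  0.93  0.45]
-1 [-0.45  0.44  0.42  2.06 -0.47  0.76  0.53]
-1 [-0.77  0.38  0.27  2.02 -0.35  0.74 -0.04]
0.011 -0.00041540240873600684
```

```bash
python3 - <<'E'
from h import *
o=ori(-1)
robot.goto(T(-.024,0,.11),o); st()
print(robot.move_straight(T(-.024,0,.016),vel=.1,contact_N=6)); st()
shot("top","low",(180,120,380,270),4)
E
```

```text
3.31 [-0.0227 -0.0004  0.1098] [-0.1 -0.3 -0.2]
False
4.4 [-0.0242 -0.0006  0.0166] [-0.  -0.4 -0.5]
```

View pics/low.png

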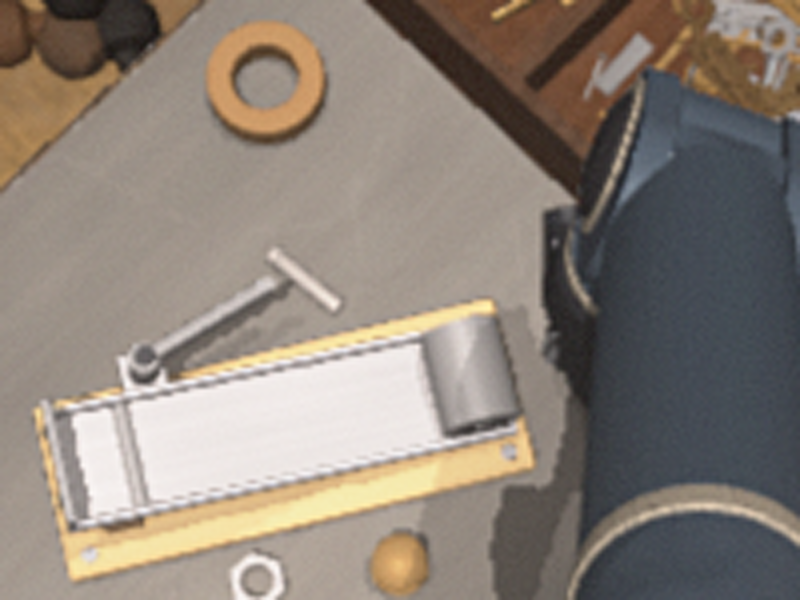

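The arm is behind the roller at the low end. The roller (crop 475,375), nut, knob and bar haven't moved. I'll push now.

```bash
python3 - <<'E'
from h import *
print(robot.move_straight(T(.15,0,.016),vel=.05,contact_N=20)); st()
f=shot("scene","mid",(190,180,330,300),5)
E
```

```text
False
8.08 [ 0.1499 -0.      0.016 ] [ 0.4 -0.4 -0.3]
```

View pics/mid.png

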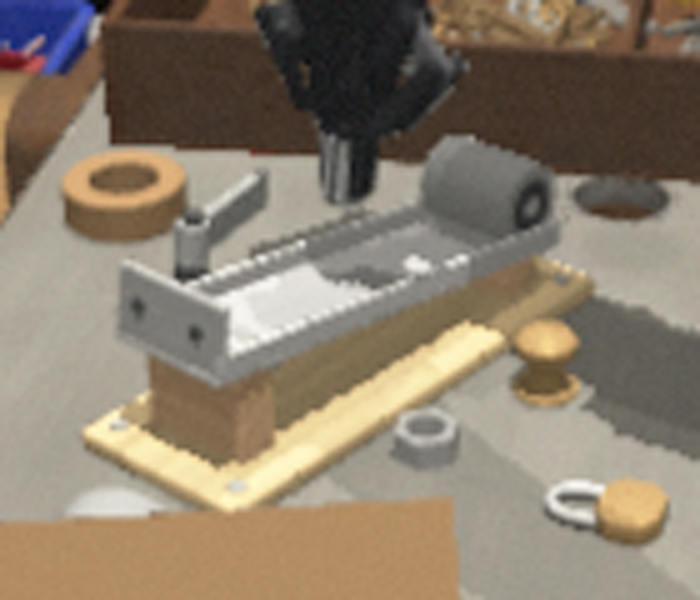

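The picture shows the fingertips at crop (345,190) on the far (-y) side of the gutter, and the roller is still at the lip at crop (485,190). So the fingers missed it. I'll measure where the fingers really are with the depth of the scene camera.

```bash
python3 - <<'E'
from h import *
s=robot.sense();print(s["tcp_pos"],s["tcp_rot"],ori(-1),np.round(s["joint_pos"],3))
f=robot.grab_frame("scene")
print("proj of my fingertip,tcp",(proj(f,np.array([T(.15,0,.016)-0*s["tcp_pos"],T(.15,0,.005)-0,T(.0235,0,.024),T(.208,-.048,.043)]))).round(1).tolist())
d=f["range_z"]
def w(u,v): 
    z=d[v,u];return f["R"].T@(np.array([(u-f["cx"])/f["fx"]*z,(v-f["cy"])/f["fy"]*z,z])-f["t"])
for u,v in((259,217),(260,212),(258,208),(285,215),(228,226),(215,240)): X=w(u,v);print((u,v),X.round(4),w2g(p,X).round(4))
E
```

```text
[0.47098967 0.22862126 0.08167656] [ 3.14155405 -0.13996705  1.80390127] [ 3.14159265 -0.14        1.80404499] [-0.804  0.397  0.447  2.057 -0.456  0.754  0.184]
proj of my fingertip,tcp [[257.6, 227.8], [257.3, 231.7], [288.4, 213.9], [229.0, 217.8]]
(259, 217) [0.4625 0.229  0.117 ] [0.1571 0.0082 0.0617]
(260, 212) [0.4611 0.2265 0.1312] [0.157  0.0101 0.076 ]
(258, 208) [0.4661 0.229  0.1412] [0.1597 0.0047 0.0858]
(285, 215) [0.4901 0.1253 0.0789] [0.0456 0.0053 0.0389]
(228, 226) [0.4977 0.3005 0.0989] [ 0.2155 -0.0426  0.0351]
(215, 240) [0.4722 0.3529 0.0884] [ 0.2703 -0.0299  0.0169]
```

```bash
python3 - <<'E'
from h import *
f=robot.grab_frame("scene");d=f["range_z"]
for u in (256,259,262):
  for v in range(206,236,3):
    z=d[v,u];X=f["R"].T@(np.array([(u-f["cx"])/f["fx"]*z,(v-f["cy"])/f["fy"]*z,z])-f["t"]);print(u,v,w2g(p,X).round(3),f["image"][v,u])
f=shot("wrist","wr")
E
```

```text
256 206 [ 0.157 -0.005  0.088] [47 49 49]
256 209 [ 0.159 -0.002  0.081] [94 95 92]
256 212 [0.161 0.    0.074] [87 87 85]
256 215 [ 0.16  -0.     0.065] [81 81 78]
256 218 [0.161 0.002 0.058] [75 76 73]
256 221 [ 0.009 -0.131 -0.034] [155 148 138]
256 224 [ 0.022 -0.119 -0.036] [136 132 121]
256 227 [ 0.12  -0.032  0.01 ] [124 123 118]
256 230 [ 0.118 -0.033  0.   ] [119 117 113]
256 233 [ 0.132 -0.02   0.   ] [143 141 138]
259 206 [0.162 0.01  0.093] [39 39 41]
259 209 [0.159 0.007 0.084] [80 80 76]
259 212 [0.155 0.005 0.074] [98 99 96]
259 215 [0.158 0.008 0.067] [86 87 86]
259 218 [0.155 0.007 0.058] [78 78 75]
259 221 [0.156 0.008 0.05 ] [136 132 124]
259 224 [ 0.015 -0.113 -0.036] [117 113 105]
259 227 [ 0.106 -0.033  0.006] [116 113 109]
259 230 [ 0.112 -0.027  0.001] [139 140 132]
259 233 [ 0.126 -0.015  0.   ] [147 145 139]
262 206 [0.157 0.015 0.094] [31 34 37]
262 209 [0.157 0.016 0.086] [34 35 34]
262 212 [0.154 0.014 0.077] [31 33 31]
262 215 [0.154 0.015 0.069] [31 34 34]
262 218 [0.152 0.014 0.059] [27 27 26]
262 221 [-0.002 -0.116 -0.031] [138 135 123]
262 224 [ 0.094 -0.033  0.012] [137 135 128]
262 227 [ 0.094 -0.033  0.003] [113 113 107]
262 230 [ 0.102 -0.025 -0.001] [146 144 139]
262 233 [ 0.12  -0.009  0.001] [122 121 116]
```

View pics/wr.png

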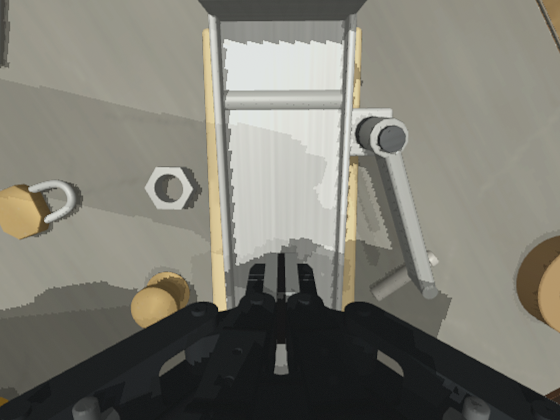

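The wrist view shows the fingers over the gutter's centre line, and the depth confirms it. However, the fingertips are about 52 mm above the floor, so they stand about 36 mm higher than nose_length implies. They passed over the roller without touching it. A gentle floor probe will calibrate this.

```bash
python3 - <<'E'
from h import *
print(robot.move_straight(T(.15,0,-.022),vel=.08,contact_N=5)); st()
print(robot.move_straight(T(.15,0,-.045),vel=.02,contact_N=5)); st()
E
```

```text
False
8.91 [ 0.1498  0.     -0.0223] [-1.2  0.5 -0.2]
True
9.57 [ 0.15   -0.     -0.0331] [-0.4 -1.4  4.7]
```

The floor contact comes at a reported tip height of -33 mm, so I'll correct the tool length by 33 mm and repeat the push.

```bash
cat >> h.py <<'E'
def T(x,y,ztip): return g2w(p,(x,y,ztip-0.033+robot.nose_length))
E
python3 - <<'E'
from h import *
robot.move_straight(T(.15,0,.075),vel=.2)
robot.move_straight(T(-.026,0,.075),vel=.2)
print(robot.move_straight(T(-.026,0,.016),vel=.1,contact_N=6)); st()
print(robot.move_straight(T(.06,0,.016),vel=.05,contact_N=20)); st()
print(robot.move_straight(T(.15,0,.016),vel=.05,contact_N=20)); st()
f=shot("scene","mid2",(190,180,330,300),5)
E
```

```text
False
11.88 [-0.0261 -0.0004 -0.0167] [1.  0.2 0.4]
False
13.74 [ 0.0598  0.0001 -0.017 ] [-0.2 -0.4 -0.2]
False
15.69 [ 0.1499  0.     -0.017 ] [ 0.3 -0.5  0.1]
```

View pics/mid2.png

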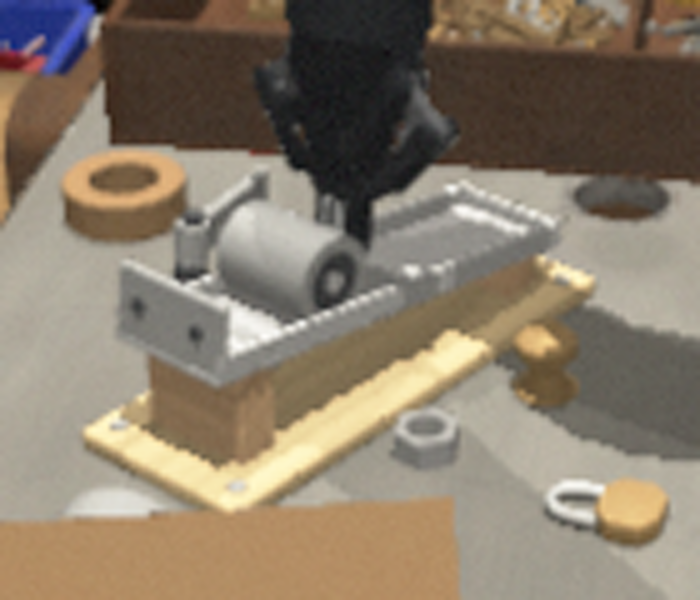

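The roller is now pushed up by the fingertips, at crop (290,255). Next I'll take it over the ridge with a force-limited push, back off, and check.

```bash
python3 - <<'E'
from h import *
print(robot.move_straight(T(.196,0,.016),vel=.04,contact_N=20)); st()
print(robot.move_straight(T(.208,0,.016),vel=.02,contact_N=10)); st()
robot.sleep(.3)
robot.move_straight(T(.170,0,.016),vel=.05); robot.sleep(.4); st()
f=robot.grab_frame("scene");d=f["range_z"];v,u=np.indices(d.shape)
P=np.stack([(u-f["cx"])/f["fx"]*d,(v-f["cy"])/f["fy"]*d,d],-1);G=w2g(p,(P-f["t"])@f["R"])
m=(abs(G[...,1])<.028)&(G[...,2]>.042)&(G[...,2]<.06)&(G[...,0]>.02)&(G[...,0]<.262)
print(np.percentile(G[m],[2,50,98],axis=0).round(4).tolist())
E
```

```text
False
17.04 [ 0.1959  0.     -0.017 ] [0.5 0.1 0.2]
False
17.79 [ 0.2073  0.     -0.017 ] [ 0.9 -3.4  0.2]
19.4 [ 0.1702  0.     -0.017 ] [-0.6 -0.1 -0.3]
[[0.1652, -0.0265, 0.0423], [0.2395, 0.0035, 0.047], [0.2557, 0.0274, 0.0589]]
```

The roller rests in the seat with its centre at about x = 0.240, and the fingers are away. Next is the bar.

```bash
python3 - <<'E'
from h import *
def C(th,ex=0,r=.055,z=.021):
    s,c=np.sin(th),np.cos(th); h=.004+.011*abs(s)+.015*abs(c)+ex
    return T(.208-r*c-h*s,-.048+r*s-h*c,z)
up=Rg[:,2]
robot.move_straight(T(.165,0,.09),vel=.2)
a=C(-.42,.018)
robot.move_straight(a+up*.069,vel=.2)
print(robot.move_straight(a,vel=.1,contact_N=6)); st()
for th in np.arange(-.3,1.5,.2):
    if robot.move_straight(C(th),vel=.06,contact_N=20): print("contact",th);break
st()
print(robot.move_straight(C(1.52),vel=.04,contact_N=15)); st()
shot("scene","bar",(190,180,330,300),5)
E
```

```text
False
21.51 [ 0.174  -0.1077 -0.0115] [-0.2  0.4 -0.4]
24.9 [ 0.176   0.0006 -0.0121] [ 0.2 -0.6 -0.6]
False
25.43 [ 0.1899  0.0065 -0.0121] [-0.3  0.1 -0.4]
```

View pics/bar.png

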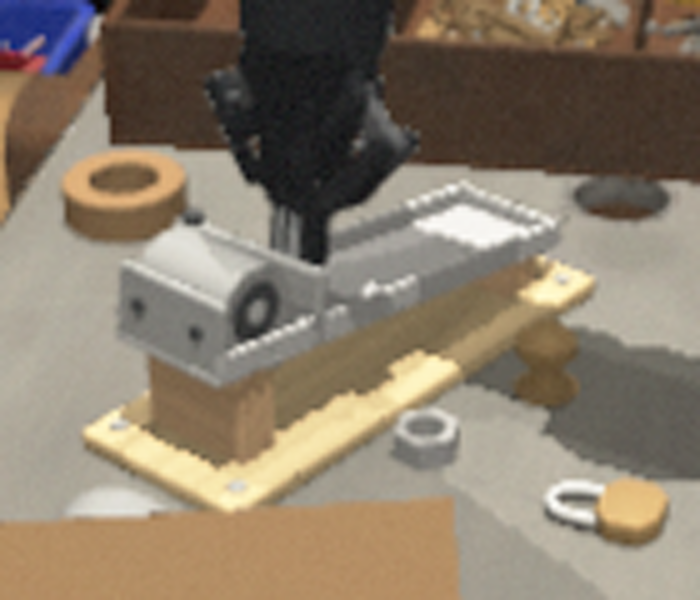

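The bar is nearly across behind the seated roller, with its tip at crop (320,285). I'll finish with a force-limited push, then retreat and measure its angle.

```bash
python3 - <<'E'
from h import *
print(robot.move_straight(T(.200,.0065,.021),vel=.02,contact_N=10)); st()
robot.sleep(.3)
robot.move_straight(T(.16,.0065,.021),vel=.08)
robot.move_straight(T(.12,.0,.15),vel=.2)
robot.goto(T(-.05,0,.2),ori(-1)); robot.sleep(.3); st()
f=shot("top","end",(170,150,330,270),5);d=f["range_z"];v,u=np.indices(d.shape)
P=np.stack([(u-f["cx"])/f["fx"]*d,(v-f["cy"])/f["fy"]*d,d],-1);G=w2g(p,(P-f["t"])@f["R"])
m=(G[...,1]>-.033)&(G[...,1]<.036)&(G[...,2]>.030)&(G[...,2]<.041)&(G[...,0]>.18)&(G[...,0]<.2125)
B=G[m];k=np.polyfit(B[:,1],B[:,0],1);print("bar",len(B),1.57-np.arctan(-k[0]),B[:,:2].mean(0),B[:,1].min(),B[:,1].max())
m=(abs(G[...,1])<.028)&(G[...,2]>.044)&(G[...,2]<.06)&(G[...,0]>.02)&(G[...,0]<.262)
print("roller",np.median(G[m],axis=0))
E
```

```text
True
25.94 [ 0.1949  0.007  -0.0123] [ 0.7 -0.   0.8]
28.69 [-4.860e-02 -1.000e-04  1.665e-01] [0.7 0.6 0.7]
bar 86 1.5688615336235465 [0.20884101 0.00062111] -0.03271832781485702 0.03590258076861857
roller [0.23994693 0.00031876 0.04682371]
```

View pics/end.png

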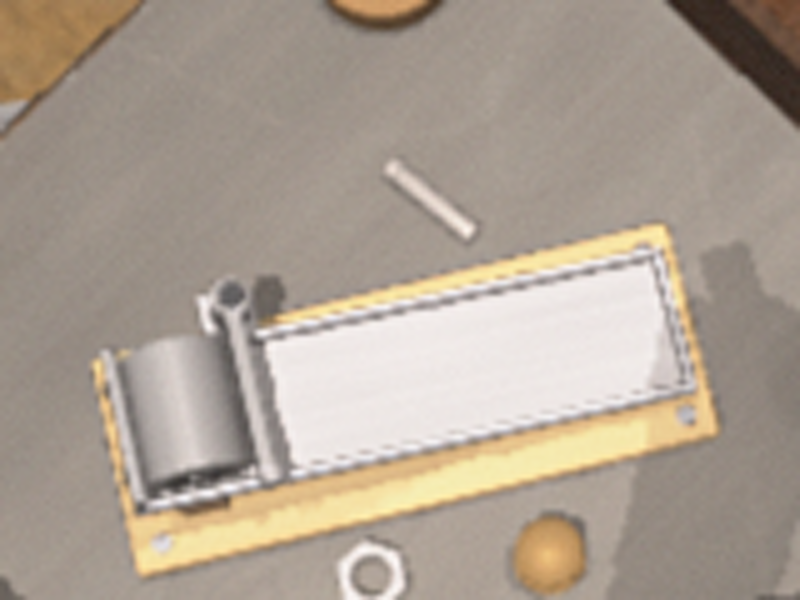

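The roller is seated at crop (190,410). The bar stands square across behind it, from (232,295) to (272,470), at about 1.57 rad. The hinge pin, nut and knob haven't moved, and the arm is clear.

```bash
python3 -c "
from plant import robot
print(robot.close_job())"
```

```text
the job is handed in; nothing more can be done
None
```

The job is handed in: at the last check, before hand-in, the roller rested in the seat about 240 mm up the gutter, the swing bar stood fully across behind it at about 1.57 rad, the nut, knob and hinge pin had not moved (the clamp was out of that picture, well clear of the arm's path), and the arm was clear; the hand-in call gave no verdict.

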